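# Take the lens off the bench camera and stand it in its rear cap

### The job

The bench camera is clamped on its back with its compact lens pointing up: take that lens off and stand it upright, fully home, in its rear cap, the open round cup on the bench. Grip the barrel with one fingertip pressing the steel release button beside it fully down, turn the lens clockwise (seen from above) about a quarter turn until it meets its stop, lift it straight off, and let go once it sits in the cap. Work gently: do not lean on the camera, wrench the mount, tip or drop the lens, and leave the other things where they are.

Things in the scene. Friction and masses are not known exactly. Their poses are not given: they have to be found in the camera images.
- mount (a point): Centre of the camera's bayonet mount, on the lens axis in the plane where the lens flange seats, 54 mm over the bench. z up; x to the camera's top (finder hump); y to its hand grip. The mount's steel ring is 56 mm wide, narrower than the lens; its locking pin sits under the flange next to the button.
- camera: Black camera, 138 x 112 mm, fixed: clamped on its back on a rubber pad, lens up. Origin on the bench straight under mount, axes as mount. Its front lies 8 mm below the mount plane; its hand grip, a bar along the +y side, rises 13 mm over the mount plane, near edge 56 mm from the axis. Over 12 N from the robot on camera or button counts as leaning on it.
- release_top (a point): Centre of the top of the lens release button: bare steel, round, 14 mm wide, beside the lens on the camera's front. At rest at (-27.6, -27.6, +3) mm in mount's frame, so 39 mm from the axis; it moves with the button. The gap from barrel to button is 2 mm: a fingertip held against the barrel there rests on it.
- release (a joint): Travel of the button in m: 0 up, 0.0045 fully down. Sprung: 1.5 N at first, 4.5 N at the bottom; comes up when let go. The lens is unlocked from 0.0038 on, so press to the bottom (5 to 6 N is plenty). Once the lens has turned 15 degrees the pin rides under its flange: the button may then be let go and stays at about 0.0037.
- lens_mid (a point): Middle of the lens barrel on its axis, 19 mm above its flange; z up, x as mount's x when locked, within a few degrees of play. Black barrel 60 mm in diameter, 38 mm high over the flange, to be held by its straight sides; glass on top. 0.17 to 0.27 kg. Below the flange: a tail 40 mm wide, 10 mm long, with three lugs out to 49 mm, 5 to 8 mm below the flange.
- lens: The same lens; origin on its axis in the flange plane. Unlocked, it turns clockwise from above 82 to 88 degrees to a hard stop and lifts out only in the last 3 degrees before it; earlier the lugs catch after 1 mm of lift. Lugs are clear 9 mm up. Feel for the stop in small steps: 0.1 to 0.2 N m shows it, 0.4 N m wrenches the mount.
- rear_cap_mid (a point): Middle of the rear cap, on its axis 5 mm over its underside: a dark ribbed round open cup, mouth up, loose, 30 g, outside 61 mm, mouth 54 mm wide, floor 2 mm, rim 10.5 mm high. Lens home: tail on the floor, flange 12 mm over the cap's underside, lens_mid 26 mm above rear_cap_mid; any turn will do. It swaps places with body_cap and wide_lens.
- body_cap: Bystander: the camera's body cap, a closed dark disc 62 mm wide, 8 mm thick, with a straight ridge across it. Origin under its centre.
- wide_lens: Bystander: another, wider black lens, 68 mm in diameter, 46 mm high, standing in its own cap. Origin under its centre.
- plate: Bystander: etched blue titanium plate, 70 x 85 x 4 mm, lying flat. Origin under its centre.
- brush: Bystander: flat brush, 170 mm long, lying. Origin under its middle.
- tape: Bystander: roll of yellow tape, 72 mm wide, 19 mm high. Origin under its centre.
- scriber: Bystander: red scriber, 130 mm long, 12 mm thick, lying. Origin under its middle.
- strainer: Bystander: small white strainer, bowl 76 mm wide, with a handle. Origin under the bowl's centre.

How it is judged:
By the outcome, as a careful person would: the job done as asked, in the order asked, and still so for the second after the job is handed in, with the robot touching nothing.
It also fails if it takes over 61 s, if anything falls off the work surface, if the arm or the gripper's body presses on something with over 40 N, if the wrist force passes 120 N, or if a joint passes its speed limit or range.

### The arm

A 7-joint arm with a two-finger parallel gripper is mounted at the origin on the work surface. World frame = base frame: x ahead of the robot, y to its left, z up, the work surface at z = 0. Lengths are in mm, angles in rad, forces in N, time in s.
With the tool pointing down it reaches from about 400 to 875 mm from the base axis. Payload 4.4 kg.
Tool frame: the origin (TCP) lies midway between the tips of the shut fingers; the grasp point (between the pads) lies 19 mm behind it; z points along the fingers, y is the line along which they close (so a half turn about z gives the same grasp; the last joint's range is limited). The gripper opens to 85 mm and grips with 20 to 120 N. Pads are 22 mm wide; open, the fingers measure 114 mm over their backs; the gripper's body (76 mm by 85 mm) begins 54 mm behind the grasp point. The pads swing forward as they close: fully open they stand 13 mm farther back than shut.
Start: joints at [1.262, 0.628, 0.038, 1.517, -0.027, 0.996, -0.02], TCP at [156.301, -630.942, 231.313] pointing down, gripper open.
Joint ranges: [-3.06, 3.06], [-0.37, 2.12], [-1.25, 1.32], [0.18, 2.47], [-1.1, 4.24], [0.23, 1.98], [-2.94, 2.94]. Speed limits (rad/s): [2.57, 2.57, 3.14, 3.14, 3.14, 3.14, 3.14].

### API

Orientations are given as [roll, pitch, yaw] about the fixed x, y, z axes, in that order (R = Rz(yaw) Ry(pitch) Rx(roll)).
In Python, from cell import telemetry, eyes, ctrl, finder gives the robot as it stands.
- The arm moves only by the tool move_arm, never from a script. Its argument "steps" is a list of rows, each a list of 7 numbers: the turn, a rotation vector about the world's x, y, z in degrees, then the shift along the world's x, y, z in m, then the finger opening in m, from 0 to 0.0854. A call has 1 to 5 rows; each row shifts and turns the commanded pose from where the row before left it; what a row does not reach is not made up. A row lasts 1/10 s, in which the tool goes at most 50 mm and 8.59 degrees, less where a joint would pass 70% of its speed; a pose out of reach is approached as far as the arm can. A call with a gripper value outside its range is refused whole. The fingers move at their own pace and stop on an object; the grip force is fixed at half the most. Time passes only in rows, so rows that do not move let the fingers close. It gives the time, the measured TCP pose, the force, the opening and the grip force at its end, in the units of the state.
- telemetry.read_state(): the state, without advancing time (a new reading comes with each control period).
- eyes.get_image(name): name is "scene" or "side" or "wrist"; returns (picture, depth): 480x640x3 uint8, blue, green, red; 480x640 float32, mm along the optical axis (not along the pixel's ray), 0 where there is no reading.
- eyes.calibration(name): a dict with "fx", "fy", "cx", "cy" (pixels), "position" and "attitude" of the camera in the world. Camera axes: x right, y down, z forward; pixel columns grow to the right and rows downward; lengths in mm; the calibration is good to about 2 mm. A picture is of the moment at which its call begins: read the wrist's pose just before it. calibration takes no time and is no camera call; for the wrist camera it gives the pose at the moment of the call.
- ctrl.finish_job(): hands the job in; it is judged then, once.
Trained networks look in the newest picture that a camera, given by its name, has taken for a name from the list of things; names that differ only in an ending like _2 or _b are one class to them, and where a whole thing is asked for, a point or a joint stands for the part that bears it (a point fixed in the world has none). Each returns a list of dicts, best first, with "confidence" (0 to 1); they miss things now and then, are a little off and sometimes report something else, mostly with a low value. They report only what shows in the picture. A call takes as long as a camera call.
- finder.boxes_of(camera, name): "location" ([x, y, z] in mm, in the coordinates of the camera as it stood for that picture, good to about 4 mm: the middle of the surface that is visible of it).
- finder.cut_out(camera, name): "mask" (480x640 bool, what is visible of it).
- finder.pinpoint(camera, name): "location" ([x, y, z] in mm, in the coordinates of the camera as it stood for that picture, good to about 4 mm: a listed point, or the origin of a listed thing).
The state is a dict: "clock": time; "qpos": joint angles; "qd": joint speeds; "tau": joint torques, N m; "eef_pos": TCP position; "tool_rot": TCP orientation; "force": force on the tool from outside, world axes, zero at the start; "torque": the same for the moment, N m; "width": finger opening in mm; "gripper_force": force on a finger pad.
Only numpy, scipy, OpenCV 4.12 (cv2) and the standard library are available. Lean on these libraries where they do the work, as an engineer would, in place of code of your own. Each camera call takes 0.05 s, during which the arm holds its last target. There are 200 camera calls.

## Working session

There is one attempt and no reset: what is moved stays moved. The work goes in short steps, Python scripts to look and compute and a tool call to move; the robot and the scene stay as the last step left them, time stands still between calls to the robot, and variables do not carry over. Pictures are saved under pics/ and viewed, at most 10 in all, crops included, and the job is handed in when it is done.

Besides the shell and the picture viewer there is one more tool, called after ">>>" by a JSON object that holds its "method" and its "body", one argument or row to a line. move_arm: Moves the arm, as the interface text tells. Its arguments: {"type":"object","properties":{"steps":{"type":"array"}},"required":["steps"]}

```bash
mkdir -p pics
cat > h.py <<'E'
import numpy as np, cv2
from scipy.spatial.transform import Rotation as R
from cell import telemetry, eyes, ctrl, finder
def cam(n):
    c=eyes.calibration(n); a=np.array(c["attitude"],float)
    Rm=a if a.shape==(3,3) else (R.from_euler('xyz',a).as_matrix() if a.size==3 else R.from_quat(a).as_matrix())
    return c,Rm,np.array(c["position"],float)
def w(n,p,cc=None):
    c,Rm,t=cc or cam(n); return Rm@np.array(p)+t
def px(n,P,cc=None):
    c,Rm,t=cc or cam(n); q=Rm.T@(np.array(P)-t); return q[0]/q[2]*c["fx"]+c["cx"],q[1]/q[2]*c["fy"]+c["cy"]
E
python3 - <<'E'
from h import *
np.set_printoptions(precision=1,suppress=True)
s=telemetry.read_state(); print(s)
print(eyes.calibration("scene"),eyes.calibration("wrist"))
for n in ["scene","side"]:
    im,d=eyes.get_image(n); cv2.imwrite(f"pics/{n}0.png",im)
    for t in ["mount","release_top","lens_mid","rear_cap_mid","body_cap","wide_lens"]:
        for r in finder.pinpoint(n,t)[:2]: print(n,t,round(r["confidence"],2),w(n,r["location"]))
print(telemetry.read_state()["clock"])
E
```

```text
{'clock': 0.0, 'qpos': array([ 1.3,  0.6,  0. ,  1.5, -0. ,  1. , -0. ]), 'qd': array([ 0., -0.,  0., -0.,  0.,  0.,  0.]), 'tau': array([ -0. , -56.3,   1.2, -19.3,   0. ,   0. ,   0. ]), 'eef_pos': array([ 156.2, -630.3,  230.4]), 'tool_rot': array([-3.1,  0. ,  0.2]), 'force': array([-0.7, -0.3, -0.6]), 'torque': array([0., 0., 0.]), 'gripper_force': 0.0, 'width': 85.39221328190291}
{'fx': 469.6730107448354, 'fy': 469.6730107448354, 'cx': 312.6042579460942, 'cy': 239.6511767907029, 'position': array([ 974.5, -533.7,  725. ]), 'attitude': array([-2.3, -0. ,  0.7])} {'fx': 367.83109890295367, 'fy': 367.83109890295367, 'cx': 322.55265502950584, 'cy': 234.85890588891058, 'position': array([ 227.9, -613.8,  373.2]), 'attitude': array([ 2.8,  0. , -1.3])}
scene mount 0.56 [552.7 126.4  53.8]
scene release_top 0.66 [751.3  -0.5   1.1]
scene release_top 0.57 [515.4 123.5  56.4]
scene lens_mid 0.74 [555.8 126.5  67.8]
scene rear_cap_mid 0.9 [ 449.4 -114.8    7.5]
scene rear_cap_mid 0.71 [553.2 132.3  -0.8]
scene body_cap 0.61 [ 628.8 -155.2    0.6]
scene wide_lens 0.71 [ 510.1 -295.4   -1.3]
side mount 0.73 [556.5 131.6  53.8]
side release_top 0.59 [512.2 121.7  59. ]
side lens_mid 0.95 [548.7 135.2  73.9]
side rear_cap_mid 0.95 [ 449.  -118.5    5.5]
side body_cap 0.83 [ 624.6 -155.4   -5.3]
side wide_lens 0.75 [ 508.8 -292.2    0.2]
side wide_lens 0.6 [555.5 132.6  54.6]
0.7
```

View pics/scene0.png

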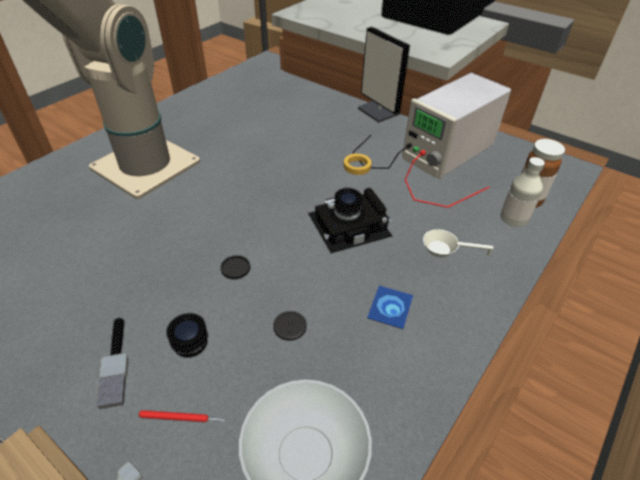

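View pics/side0.png

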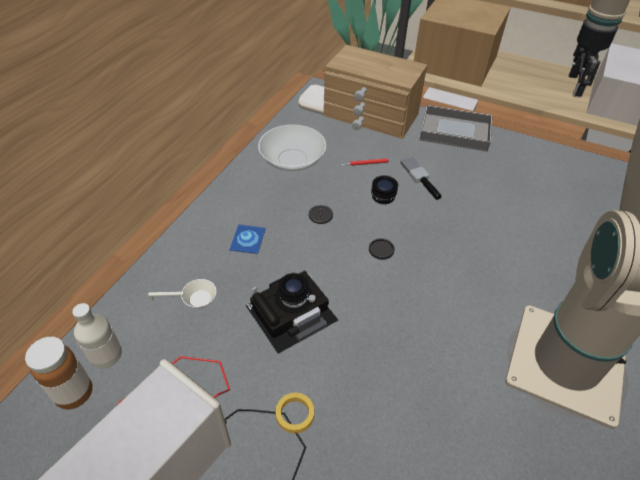

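The scene view shows the camera at about (348,212) with its lens up, the open rear cap at (235,267), the body cap at (290,325) and the wide lens at (187,334). The side view agrees, with the lens at (293,290) and the cap at (381,249). I'm moving to hover over the lens, turning on the way.

>>> {"method": "move_arm", "body": {
  "steps": [
    [0,0,5,0.022,0.042,0,0.0854],
    [0,0,5,0.022,0.042,0,0.0854],
    [0,0,5,0.022,0.042,0,0.0854],
    [0,0,5,0.022,0.042,0,0.0854],
    [0,0,5,0.022,0.042,0,0.0854]
  ]
}}

```text
clock: 1.2
eef_pos: [267.0, -419.3, 231.6]
tool_rot: [3.141, -0.0, 0.683]
force: [0.3, 0.1, -1.2]
width: 85.4
gripper_force: 0.0
```

>>> {"method": "move_arm", "body": {
  "steps": [
    [0,0,5,0.022,0.042,0,0.0854],
    [0,0,5,0.022,0.042,0,0.0854],
    [0,0,5,0.022,0.042,0,0.0854],
    [0,0,5,0.022,0.042,0,0.0854],
    [0,0,5,0.022,0.042,0,0.0854]
  ]
}}

```text
clock: 1.7
eef_pos: [377.1, -209.4, 231.7]
tool_rot: [3.14, 0.0, 1.119]
force: [1.4, -0.1, -0.4]
width: 85.5
gripper_force: 0.0
```

>>> {"method": "move_arm", "body": {
  "steps": [
    [0,0,5,0.022,0.042,0,0.0854],
    [0,0,5,0.022,0.042,0,0.0854],
    [0,0,5,0.022,0.042,0,0.0854],
    [0,0,5,0.022,0.042,0,0.0854],
    [0,0,5,0.022,0.042,0,0.0854]
  ]
}}

```text
clock: 2.2
eef_pos: [487.1, 0.7, 231.7]
tool_rot: [3.141, 0.0, 1.555]
force: [1.4, -0.2, -0.2]
width: 85.4
gripper_force: 0.0
```

>>> {"method": "move_arm", "body": {
  "steps": [
    [0,0,5,0.022,0.042,0,0.0854],
    [0,0,5,0.022,0.042,0,0.0854],
    [0,0,5,0.022,0.042,0,0.0854],
    [0,0,0,0,0,0,0.0854]
  ]
}}

```text
clock: 2.6
eef_pos: [554.3, 133.3, 231.8]
tool_rot: [3.137, -0.006, 1.823]
force: [-0.7, -1.0, -0.2]
width: 85.5
gripper_force: 0.0
```

Run:
```python
from h import *
np.set_printoptions(precision=2,suppress=True)
s=telemetry.read_state(); print(s["qpos"],s["eef_pos"],s["tool_rot"])
cc=cam("wrist"); im,d=eyes.get_image("wrist"); cv2.imwrite("pics/w1.png",im); np.save("d1.npy",d)
for t in ["mount","release_top","lens_mid","camera"]:
    for r in finder.pinpoint("wrist",t)[:2]: p=w("wrist",r["location"],cc); print(t,round(r["confidence"],2),p,px("wrist",p,cc))
c,Rm,t=cc
v,u=np.mgrid[:480,:640]
P=np.stack([(u-c["cx"])/c["fx"]*d,(v-c["cy"])/c["fy"]*d,d],-1)@Rm.T+t
np.save("P1.npy",P)
def circ(m):
    x,y=P[m][:,0],P[m][:,1]
    pts=np.stack([x,y],1).astype(np.float32)
    return cv2.minEnclosingCircle(pts), m.sum()
near=(np.hypot(P[...,0]-554,P[...,1]-131)<45)&(d>0)
h,e=np.histogram(P[...,2][near],bins=np.arange(40,110,2)); print(dict(zip(e[:-1],h)))
```

```text
[ 0.03  0.54 -0.47  1.74  0.29  0.92 -0.31] [554.32 133.34 231.79] [ 3.14 -0.01  1.82]
release_top 0.58 [518.12 119.09  55.09] (np.float64(278.1978696563117), np.float64(215.48168904658084))
lens_mid 0.81 [552.06 134.44  71.88] (np.float64(319.23779478834626), np.float64(212.72037499259503))
{np.int64(40): np.int64(0), np.int64(42): np.int64(1), np.int64(44): np.int64(602), np.int64(46): np.int64(1935), np.int64(48): np.int64(175), np.int64(50): np.int64(23), np.int64(52): np.int64(6), np.int64(54): np.int64(11), np.int64(56): np.int64(128), np.int64(58): np.int64(23), np.int64(60): np.int64(15), np.int64(62): np.int64(14), np.int64(64): np.int64(34), np.int64(66): np.int64(47), np.int64(68): np.int64(10), np.int64(70): np.int64(24), np.int64(72): np.int64(23), np.int64(74): np.int64(17), np.int64(76): np.int64(14), np.int64(78): np.int64(18), np.int64(80): np.int64(12), np.int64(82): np.int64(7), np.int64(84): np.int64(81), np.int64(86): np.int64(791), np.int64(88): np.int64(1181), np.int64(90): np.int64(1203), np.int64(92): np.int64(1093), np.int64(94): np.int64(4), np.int64(96): np.int64(0), np.int64(98): np.int64(0), np.int64(100): np.int64(0), np.int64(102): np.int64(0), np.int64(104): np.int64(0), np.int64(106): np.int64(0)}
```

View pics/w1.png

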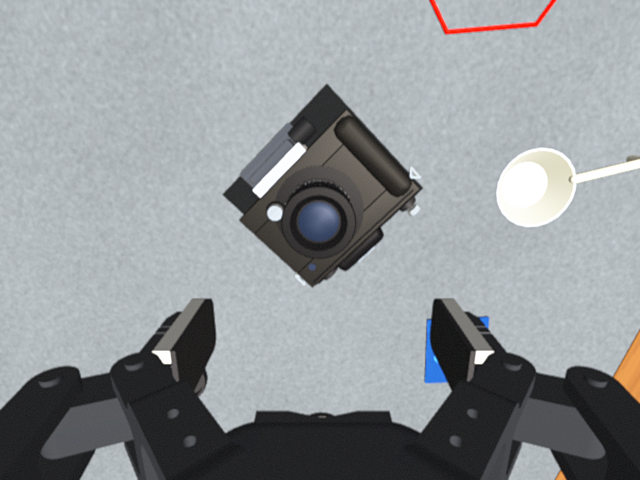

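The wrist view shows the lens at about (320,218), the steel button at (275,212) on its left and the hand grip at upper right. Next I refine these positions from the depth image.

Run:
```python
from h import *
np.set_printoptions(precision=2,suppress=True)
P=np.load("P1.npy"); im=cv2.imread("pics/w1.png")
u0=P[...,2]
n=np.hypot(P[...,0]-554,P[...,1]-131)
m=(n<45)&(u0>84)&(u0<95)
(c,r)=cv2.minEnclosingCircle(P[m][:,:2].astype(np.float32)); print("top z>84",c,r,np.percentile(u0[m],[5,50,95]))
m2=(n<45)&(u0>90.5)&(u0<95)
print("z>90.5",cv2.minEnclosingCircle(P[m2][:,:2].astype(np.float32)),P[m2].mean(0))
v,u=np.mgrid[:480,:640]
g=im.min(-1)
b=(np.hypot(u-275,v-212)<14)&(g>150)
print("button",b.sum(),u[b].mean(),v[b].mean(),np.median(P[b],0))
# back project button centroid to z=57
from h import cam
cc=cam("wrist")
def bp(uu,vv,z):
    c_,Rm,t=cc; q=Rm@np.array([(uu-c_["cx"])/c_["fx"],(vv-c_["cy"])/c_["fy"],1]); return t+q*(z-t[2])/q[2]
print(bp(u[b].mean(),v[b].mean(),57))
gr=(n<120)&(u0>62)&(u0<72)&(n>45)
rect=cv2.minAreaRect(P[gr][:,:2].astype(np.float32)); print("grip",gr.sum(),rect)
bd=(n<90)&(u0>42)&(u0<49)
print("body",cv2.minAreaRect(P[bd][:,:2].astype(np.float32)))
fr=(n<60)&(u0>42)&(u0<49); print("front z",np.median(u0[fr]))
```

```text
top z>84 (552.30322265625, 130.84677124023438) 30.15301513671875 [86.61 90.32 92.94]
z>90.5 ((552.201171875, 130.8898468017578), 30.06700325012207) [551.89 131.8   92.02]
button 187 274.4331550802139 212.79679144385025 [514.5  121.14  57.04]
[511.24 110.08  57.  ]
grip 2271 ((584.842041015625, 189.82347106933594), (20.25690460205078, 81.12564849853516), 59.395729064941406)
body ((556.0349731445312, 139.9581298828125), (138.04714965820312, 126.60356903076172), 59.33713912963867)
front z 46.17954908926819
```

```bash
cat >> h.py <<'E'
def cloud(n="wrist"):
    cc=cam(n); im,d=eyes.get_image(n); c,Rm,t=cc; v,u=np.mgrid[:480,:640]
    return im,np.stack([(u-c["cx"])/c["fx"]*d,(v-c["cy"])/c["fy"]*d,d],-1)@Rm.T+t
E
python3 - <<'E'
from h import *
np.set_printoptions(precision=3,suppress=True)
s=telemetry.read_state(); print(s["clock"],s["eef_pos"],s["tool_rot"],s["qd"],s["force"],s["torque"])
im,P=cloud(); u0=P[...,2]
n=np.hypot(P[...,0]-552,P[...,1]-131)
m=(n<45)&(u0>84)&(u0<95)
print(cv2.minEnclosingCircle(P[m][:,:2].astype(np.float32)))
b=(n>33)&(n<48)&(u0>55)&(u0<60)&(im.min(-1)>120); print(b.sum(),np.median(P[b],0),P[b].mean(0))
gr=(n<120)&(u0>62)&(u0<72)&(n>45)
print(cv2.minAreaRect(P[gr][:,:2].astype(np.float32)))
E
```

```text
2.85 [551.894 123.153 231.185] [-3.141  0.001  1.811] [ 0.006 -0.004 -0.003 -0.    -0.    -0.003 -0.001] [0.057 0.238 0.256] [-0.032  0.038 -0.033]
((552.2156372070312, 130.73780822753906), 30.172000885009766)
184 [514.237 121.489  57.082] [514.222 121.578  57.076]
((584.8492431640625, 189.72906494140625), (20.89173126220703, 81.50708770751953), 58.99631118774414)
```

>>> {"method": "move_arm", "body": {
  "steps": [
    [0,0,0,0.0004,0.0076,-0.02,0.0854],
    [0,0,0,0,0,-0.03,0.0854],
    [0,0,0,0,0,-0.03,0.0854],
    [0,0,0,0,0,-0.02,0.0854],
    [0,0,0,0,0,0,0.0854]
  ]
}}

```text
clock: 3.4
eef_pos: [550.6, 130.5, 129.0]
tool_rot: [-3.136, 0.001, 1.812]
force: [0.4, 0.5, 0.1]
width: 85.4
gripper_force: 0.0
```

>>> {"method": "move_arm", "body": {
  "steps": [
    [0,0,0,0,0,-0.02,0.0854],
    [0,0,0,0,0,-0.02,0.0854],
    [0,0,0,0,0,-0.02,0.0854],
    [0,0,0,0,0,-0.014,0.0854],
    [0,0,0,0,0,0,0.0854]
  ]
}}

```text
clock: 3.9
eef_pos: [552.1, 131.9, 56.7]
tool_rot: [-3.14, 0.0, 1.813]
force: [-0.5, 0.5, 0.1]
width: 85.1
gripper_force: 0.0
```

>>> {"method": "move_arm", "body": {
  "steps": [
    [0,0,0,0,0,0,0.066],
    [0,0,0,0,0,0,0.066],
    [0,0,0,0,0,0,0.066]
  ]
}}

```text
clock: 4.2
eef_pos: [553.4, 132.8, 58.4]
tool_rot: [3.14, -0.0, 1.813]
force: [1.0, 0.2, 0.3]
width: 66.3
gripper_force: 0.0
```

Run:
```python
from h import *
s=telemetry.read_state(); print(s)
im,P=cloud(); cv2.imwrite("pics/w2.png",im)
im,_=eyes.get_image("side"); x,y=map(int,px("side",[552,131,70])); cv2.imwrite("pics/s2.png",cv2.resize(im[y-60:y+50,x-75:x+75],None,fx=4,fy=4,interpolation=2))
```

```text
{'clock': 4.2, 'qpos': array([-0.06989473,  0.77671709, -0.33770106,  1.87597658,  0.4507941 ,
        0.56238788, -0.4609806 ]), 'qd': array([-0.00123156,  0.00342946,  0.00090665,  0.00274949,  0.00129901,
       -0.00189087,  0.00139053]), 'tau': array([ 9.21334082e-03, -5.42414761e+01, -4.31772798e+00, -1.11161381e+01,
        6.11184980e-03, -9.47887820e-04,  1.82939719e-03]), 'eef_pos': array([553.42893898, 132.79780941,  58.36521938]), 'tool_rot': array([ 3.13975172e+00, -5.85497834e-05,  1.81332866e+00]), 'force': array([1.0371489 , 0.24736621, 0.26102085]), 'torque': array([-0.02844308, -0.0278979 ,  0.01179554]), 'gripper_force': 0.0, 'width': 66.2597199435699}
```

View pics/w2.png

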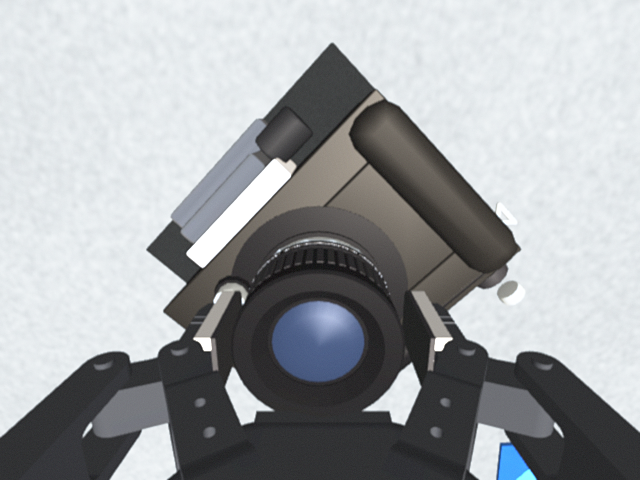

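The close view shows the lens centred at (320,340) between the pads (inner edges near x=240 and 412), and the left tip is over the button at (232,285). The fingers sit about 1 mm too far right, so I'll shift and close to near contact.

>>> {"method": "move_arm", "body": {
  "steps": [
    [0,0,0,-0.001,-0.0005,0,0.063],
    [0,0,0,0,0,0,0.0625],
    [0,0,0,0,0,0,0.0625]
  ]
}}

```text
clock: 4.6
eef_pos: [551.7, 132.1, 57.4]
tool_rot: [3.142, -0.0, 1.814]
force: [0.1, -0.2, 0.4]
width: 62.8
gripper_force: 0.0
```

>>> {"method": "move_arm", "body": {
  "steps": [
    [0,0,0,0,0,-0.002,0.0625],
    [0,0,0,0,0,0,0.0625]
  ]
}}

```text
clock: 4.8
eef_pos: [551.5, 132.1, 55.0]
tool_rot: [-3.141, -0.0, 1.814]
force: [0.3, 0.3, -0.1]
width: 62.8
gripper_force: 0.0
```

>>> {"method": "move_arm", "body": {
  "steps": [
    [0,0,0,0,0,-0.002,0.0625],
    [0,0,0,0,0,0,0.0625]
  ]
}}

```text
clock: 5.0
eef_pos: [551.5, 132.1, 53.0]
tool_rot: [-3.141, -0.0, 1.813]
force: [0.2, 0.4, 1.2]
width: 62.3
gripper_force: 0.0
```

>>> {"method": "move_arm", "body": {
  "steps": [
    [0,0,0,0,0,-0.001,0.0625],
    [0,0,0,0,0,0,0.0625]
  ]
}}

```text
clock: 5.2
eef_pos: [551.6, 132.1, 52.2]
tool_rot: [-3.141, -0.0, 1.814]
force: [0.2, 0.2, 0.3]
width: 62.6
gripper_force: 0.0
```

>>> {"method": "move_arm", "body": {
  "steps": [
    [0,0,0,0,0,-0.001,0.0625],
    [0,0,0,0,0,0,0.0625]
  ]
}}

```text
clock: 5.4
eef_pos: [551.8, 132.2, 51.4]
tool_rot: [3.141, -0.0, 1.814]
force: [0.4, -0.7, 1.7]
width: 62.4
gripper_force: 0.7
```

>>> {"method": "move_arm", "body": {
  "steps": [
    [0,0,0,0,0,-0.001,0.0625],
    [0,0,0,0,0,0,0.0625]
  ]
}}

```text
clock: 5.6
eef_pos: [551.8, 132.2, 50.4]
tool_rot: [3.141, -0.0, 1.814]
force: [-0.8, 0.1, 2.8]
width: 62.4
gripper_force: 1.0
```

>>> {"method": "move_arm", "body": {
  "steps": [
    [0,0,0,0,0,-0.001,0.0625],
    [0,0,0,0,0,0,0.0625]
  ]
}}

```text
clock: 5.8
eef_pos: [551.8, 132.2, 49.4]
tool_rot: [3.141, -0.0, 1.814]
force: [0.2, -0.3, 2.8]
width: 62.7
gripper_force: 1.3
```

>>> {"method": "move_arm", "body": {
  "steps": [
    [0,0,0,0,0,-0.001,0.0625],
    [0,0,0,0,0,0,0.0625]
  ]
}}

```text
clock: 6.0
eef_pos: [551.8, 132.2, 48.3]
tool_rot: [3.141, -0.0, 1.814]
force: [0.0, 1.0, 4.0]
width: 62.6
gripper_force: 1.7
```

>>> {"method": "move_arm", "body": {
  "steps": [
    [0,0,0,0,0,-0.0006,0.0625],
    [0,0,0,0,0,0,0.0625],
    [0,0,0,0,0,0,0.0625]
  ]
}}

```text
clock: 6.3
eef_pos: [551.8, 132.2, 47.8]
tool_rot: [3.141, -0.0, 1.814]
force: [-0.1, -0.3, 3.4]
width: 62.6
gripper_force: 1.9
```

>>> {"method": "move_arm", "body": {
  "steps": [
    [0,0,0,0,0,0,0.061],
    [0,0,0,0,0,0,0.06],
    [0,0,0,0,0,0,0.059]
  ]
}}

```text
clock: 6.6
eef_pos: [551.5, 132.1, 47.9]
tool_rot: [-3.141, 0.0, 1.814]
force: [-1.1, -0.5, 7.5]
width: 59.6
gripper_force: 26.7
```

>>> {"method": "move_arm", "body": {
  "steps": [
    [0,0,0,0,0,0,0.056],
    [0,0,0,0,0,0,0.056],
    [0,0,0,0,0,0,0.056]
  ]
}}

```text
clock: 6.9
eef_pos: [551.5, 132.1, 48.1]
tool_rot: [-3.141, 0.0, 1.814]
force: [-1.4, -0.4, 8.1]
width: 59.4
gripper_force: 63.2
```

Run:
```python
from h import *
s=telemetry.read_state(); print(s["eef_pos"],s["force"],s["torque"],s["gripper_force"],s["width"])
```

```text
[551.54020786 132.08211108  48.09856484] [-1.43741289 -0.43821646  8.13636654] [-0.04282204  0.51155659  0.03999232] 63.18418152630329 59.35908673953665
```

>>> {"method": "move_arm", "body": {
  "steps": [
    [0,0,-4,0.0001,0,0,0.056],
    [0,0,-4,0.0001,0,0,0.056],
    [0,0,0,0,0,0,0.056]
  ]
}}

```text
clock: 7.2
eef_pos: [552.3, 131.4, 48.1]
tool_rot: [3.141, 0.001, 1.672]
force: [-0.5, -1.6, 7.0]
width: 58.9
gripper_force: 64.9
```

```bash
cat > st.py <<'E'
from h import *
np.set_printoptions(precision=2,suppress=True)
s=telemetry.read_state(); print(s["clock"],s["eef_pos"],s["tool_rot"],s["force"],s["torque"],s["gripper_force"],s["width"])
E
python3 st.py
```

```text
7.2 [552.31 131.38  48.12] [3.14 0.   1.67] [-0.51 -1.63  6.96] [-0.35  0.26 -0.01] 64.87079528567847 58.9029218985881
```

>>> {"method": "move_arm", "body": {
  "steps": [
    [0,0,-3,0.0001,0,0,0.056],
    [0,0,-3,0,0,0,0.056],
    [0,0,-3,0.0001,0,0,0.056],
    [0,0,0,0,0,0,0.056]
  ]
}}

```text
clock: 7.6
eef_pos: [552.7, 131.2, 48.1]
tool_rot: [3.141, 0.001, 1.515]
force: [0.8, -2.1, 6.9]
width: 59.1
gripper_force: 65.0
```

```bash
python3 st.py
```

```text
7.6 [552.68 131.22  48.09] [3.14 0.   1.52] [ 0.83 -2.08  6.9 ] [-0.38  0.23  0.04] 65.00992803834379 59.06259206414395
```

>>> {"method": "move_arm", "body": {
  "steps": [
    [0,0,-4,0.0002,-0.0002,0.0003,0.056],
    [0,0,-4,0.0001,-0.0001,0,0.056],
    [0,0,-4,0.0001,-0.0001,0,0.056],
    [0,0,-4,0.0001,0,0,0.056],
    [0,0,-4,0.0001,0,0,0.056]
  ]
}}

```text
clock: 8.1
eef_pos: [552.8, 131.6, 48.1]
tool_rot: [3.141, 0.0, 1.165]
force: [-0.1, -0.3, 4.6]
width: 59.1
gripper_force: 63.8
```

```bash
python3 st.py
```

```text
8.1 [552.8  131.59  48.13] [3.14 0.   1.17] [-0.06 -0.32  4.63] [-0.05  0.19  0.1 ] 63.75516414642334 59.05284146767834
```

>>> {"method": "move_arm", "body": {
  "steps": [
    [0,0,-4,0.0001,0,0.0001,0.056],
    [0,0,-4,0.0001,0,0,0.056],
    [0,0,-4,0.0001,-0.0001,0,0.056],
    [0,0,-4,0.0001,0,0,0.056],
    [0,0,-4,0.0001,-0.0001,0,0.056]
  ]
}}

```text
clock: 8.6
eef_pos: [553.3, 131.7, 48.1]
tool_rot: [3.142, -0.0, 0.816]
force: [-1.4, 0.4, 4.0]
width: 59.1
gripper_force: 63.8
```

```bash
python3 st.py
```

```text
8.6 [553.28 131.73  48.14] [ 3.14 -0.    0.82] [-1.43  0.44  4.03] [0.11 0.16 0.04] 63.76127243041992 59.11266894753043
```

>>> {"method": "move_arm", "body": {
  "steps": [
    [0,0,-4,0.0001,0,0,0.056],
    [0,0,-4,0,-0.0001,0,0.056],
    [0,0,-4,0.0001,-0.0001,0,0.056],
    [0,0,-3,0,0,0,0.056],
    [0,0,0,0,0,0,0.056]
  ]
}}

```text
clock: 9.1
eef_pos: [553.6, 131.6, 48.1]
tool_rot: [3.141, -0.0, 0.557]
force: [-0.0, -0.4, 3.8]
width: 58.6
gripper_force: 63.6
```

```bash
python3 st.py
```

```text
9.1 [553.56 131.56  48.15] [ 3.14 -0.    0.56] [-0.03 -0.4   3.75] [ 0.08  0.08 -0.06] 63.582905530929565 58.6020397519042
```

>>> {"method": "move_arm", "body": {
  "steps": [
    [0,0,-2,0,0,0,0.056],
    [0,0,-2,0,-0.0001,0,0.056],
    [0,0,-2,0,0,0,0.056],
    [0,0,0,0,0,0,0.056]
  ]
}}

```text
clock: 9.5
eef_pos: [553.6, 131.3, 48.1]
tool_rot: [3.141, -0.0, 0.451]
force: [0.2, 0.3, 2.8]
width: 58.9
gripper_force: 63.6
```

```bash
python3 st.py
```

```text
9.5 [553.56 131.28  48.14] [ 3.14 -0.    0.45] [0.17 0.34 2.79] [ 0.06  0.05 -0.01] 63.61590385437012 58.88918209957448
```

>>> {"method": "move_arm", "body": {
  "steps": [
    [0,0,-1,0,0,0,0.056],
    [0,0,-1,0,0,0,0.056],
    [0,0,0,0,0,0,0.056]
  ]
}}

```text
clock: 9.8
eef_pos: [553.5, 131.2, 48.2]
tool_rot: [3.142, -0.0, 0.417]
force: [-0.0, 0.0, 3.2]
width: 58.6
gripper_force: 63.6
```

```bash
python3 st.py
```

```text
9.8 [553.48 131.24  48.15] [ 3.14 -0.    0.42] [-0.02  0.02  3.19] [ 0.09  0.05 -0.01] 63.62197995185852 58.552647710903926
```

>>> {"method": "move_arm", "body": {
  "steps": [
    [0,0,-1,0,0,0,0.056],
    [0,0,-1,0,0,0,0.056],
    [0,0,0,0,0,0,0.056]
  ]
}}

```text
clock: 10.1
eef_pos: [553.4, 131.3, 48.1]
tool_rot: [3.142, -0.0, 0.382]
force: [-0.1, 0.3, 3.6]
width: 58.7
gripper_force: 63.6
```

```bash
python3 st.py
```

```text
10.1 [553.41 131.26  48.14] [ 3.14 -0.    0.38] [-0.11  0.28  3.64] [ 0.07  0.06 -0.06] 63.60249996185303 58.688436648340115
```

>>> {"method": "move_arm", "body": {
  "steps": [
    [0,0,-1,0,0,0,0.056],
    [0,0,0,0,0,0,0.056]
  ]
}}

```text
clock: 10.3
eef_pos: [553.2, 131.3, 48.2]
tool_rot: [-3.141, 0.0, 0.364]
force: [-0.9, 0.5, 3.9]
width: 58.9
gripper_force: 63.6
```

```bash
python3 st.py
```

```text
10.3 [553.22 131.32  48.16] [-3.14  0.    0.36] [-0.89  0.52  3.9 ] [ 0.17  0.16 -0.02] 63.588173389434814 58.87954855526007
```

>>> {"method": "move_arm", "body": {
  "steps": [
    [0,0,-1,0,0,0,0.056],
    [0,0,0,0,0,0,0.056]
  ]
}}

```text
clock: 10.5
eef_pos: [552.9, 131.4, 48.1]
tool_rot: [-3.141, 0.001, 0.347]
force: [-0.9, 1.2, 5.5]
width: 59.0
gripper_force: 63.6
```

```bash
python3 st.py
```

```text
10.5 [552.93 131.42  48.13] [-3.14  0.    0.35] [-0.9   1.2   5.45] [0.22 0.33 0.02] 63.62625002861023 59.00048679490135
```

>>> {"method": "move_arm", "body": {
  "steps": [
    [0,0,-1,0,0,0,0.056],
    [0,0,0,0,0,0,0.056]
  ]
}}

```text
clock: 10.7
eef_pos: [552.8, 131.5, 48.1]
tool_rot: [-3.141, 0.001, 0.331]
force: [-0.7, 0.6, 5.7]
width: 59.0
gripper_force: 63.7
```

```bash
python3 st.py
```

```text
10.7 [552.83 131.53  48.13] [-3.14  0.    0.33] [-0.72  0.6   5.73] [0.2  0.33 0.34] 63.72647523880005 58.97191362190574
```

>>> {"method": "move_arm", "body": {
  "steps": [
    [0,0,0.6,0,0,0.0003,0.056],
    [0,0,0,0,0,0,0.056]
  ]
}}

```text
clock: 10.9
eef_pos: [552.9, 131.5, 48.2]
tool_rot: [-3.141, 0.001, 0.341]
force: [-1.5, 0.9, 3.0]
width: 58.9
gripper_force: 63.9
```

```bash
python3 st.py
```

```text
10.9 [552.87 131.49  48.19] [-3.14  0.    0.34] [-1.5   0.91  3.03] [0.23 0.29 0.14] 63.86588931083679 58.94834714303598
```

Stop met, with about 0.14 N m held. Now I lift straight up slowly.

>>> {"method": "move_arm", "body": {
  "steps": [
    [0,0,0,0,0,0.001,0.056],
    [0,0,0,0,0,0.001,0.056],
    [0,0,0,0,0,0,0.056]
  ]
}}

```text
clock: 11.2
eef_pos: [552.9, 131.5, 50.0]
tool_rot: [-3.141, 0.001, 0.341]
force: [-0.4, 2.5, -2.8]
width: 58.8
gripper_force: 64.8
```

```bash
python3 st.py
```

```text
11.2 [552.87 131.47  50.05] [-3.14  0.    0.34] [-0.42  2.47 -2.83] [0.5  0.25 0.09] 64.78844046592712 58.78007470046328
```

>>> {"method": "move_arm", "body": {
  "steps": [
    [0,0,0,0,0,0.002,0.056],
    [0,0,0,0,0,0.002,0.056],
    [0,0,0,0,0,0,0.056]
  ]
}}

```text
clock: 11.5
eef_pos: [553.4, 130.7, 54.6]
tool_rot: [3.141, 0.0, 0.34]
force: [-1.2, 0.8, -2.4]
width: 58.6
gripper_force: 65.0
```

>>> {"method": "move_arm", "body": {
  "steps": [
    [0,0,0,0,0,0.003,0.056],
    [0,0,0,0,0,0.003,0.056],
    [0,0,0,0,0,0.003,0.056],
    [0,0,0,0,0,0.003,0.056],
    [0,0,0,0,0,0,0.056]
  ]
}}

```text
clock: 12.0
eef_pos: [553.9, 131.3, 67.0]
tool_rot: [3.141, -0.001, 0.34]
force: [-0.0, 0.1, -2.4]
width: 59.3
gripper_force: 65.0
```

>>> {"method": "move_arm", "body": {
  "steps": [
    [0,0,0,0,0,0.01,0.056],
    [0,0,0,0,0,0.02,0.056],
    [0,0,0,0,0,0.02,0.056],
    [0,0,0,0,0,0.02,0.056],
    [0,0,0,0,0,0.01,0.056]
  ]
}}

```text
clock: 12.5
eef_pos: [554.3, 131.4, 148.6]
tool_rot: [3.141, -0.003, 0.34]
force: [0.1, 0.5, -3.1]
width: 58.6
gripper_force: 65.1
```

>>> {"method": "move_arm", "body": {
  "steps": [
    [0,0,2,-0.004,-0.01,0,0.056],
    [0,0,5,-0.009,-0.024,0,0.056],
    [0,0,5,-0.01,-0.027,0,0.056],
    [0,0,5,-0.01,-0.027,0,0.056],
    [0,0,5,-0.01,-0.027,0,0.056]
  ]
}}

```text
clock: 13.0
eef_pos: [509.7, 15.2, 146.4]
tool_rot: [-3.142, 0.0, 0.728]
force: [0.3, -0.5, -3.9]
width: 59.3
gripper_force: 65.1
```

>>> {"method": "move_arm", "body": {
  "steps": [
    [0,0,5,-0.01,-0.027,0,0.056],
    [0,0,5,-0.01,-0.027,0,0.056],
    [0,0,5,-0.01,-0.027,0,0.056],
    [0,0,5,-0.01,-0.027,0,0.056],
    [0,0,5,-0.01,-0.027,0,0.056]
  ]
}}

```text
clock: 13.5
eef_pos: [459.8, -119.9, 146.5]
tool_rot: [-3.142, 0.0, 1.164]
force: [-0.0, -0.2, -2.9]
width: 58.7
gripper_force: 65.0
```

>>> {"method": "move_arm", "body": {
  "steps": [
    [0,0,5,-0.01,-0.026,0,0.056],
    [0,0,5,-0.009,-0.024,0,0.056],
    [0,0,3,-0.005,-0.016,0,0.056],
    [0,0,0,0,0,0,0.056],
    [0,0,0,0,0,0,0.056]
  ]
}}

```text
clock: 14.0
eef_pos: [436.4, -184.6, 146.5]
tool_rot: [3.141, -0.0, 1.386]
force: [0.7, 0.4, -2.0]
width: 58.8
gripper_force: 65.0
```

Run:
```python
from h import *
np.set_printoptions(precision=2,suppress=True)
s=telemetry.read_state(); print(s["clock"],s["qpos"],s["qd"],s["eef_pos"],s["tool_rot"],s["force"],s["width"])
im,P=cloud(); cv2.imwrite("pics/w3.png",im); np.save("P3.npy",P)
cc=cam("wrist")
for r in finder.pinpoint("wrist","rear_cap_mid")[:2]: p=w("wrist",r["location"],cc); print(r["confidence"],p,px("wrist",p,cc))
z=P[...,2]; n=np.hypot(P[...,0]-449,P[...,1]+116)
m=(n<45)&(z>8)&(z<14); print(m.sum(),cv2.minEnclosingCircle(P[m][:,:2].astype(np.float32)))
f=(n<20); print(np.median(z[f]))
```

```text
14.0 [ 0.54  0.53 -0.29  2.08  0.27  0.57 -0.12] [-0.03 -0.   -0.01 -0.   -0.   -0.    0.  ] [ 436.45 -184.6   146.47] [ 3.14 -0.    1.39] [ 0.66  0.4  -1.95] 58.82679508024762
0.78 [ 445.72 -116.46    1.41] (np.float64(317.24293147984207), np.float64(130.52283813801864))
1194 ((445.81591796875, -115.14796447753906), 30.84769630432129)
2.68285827855334
```

View pics/w3.png

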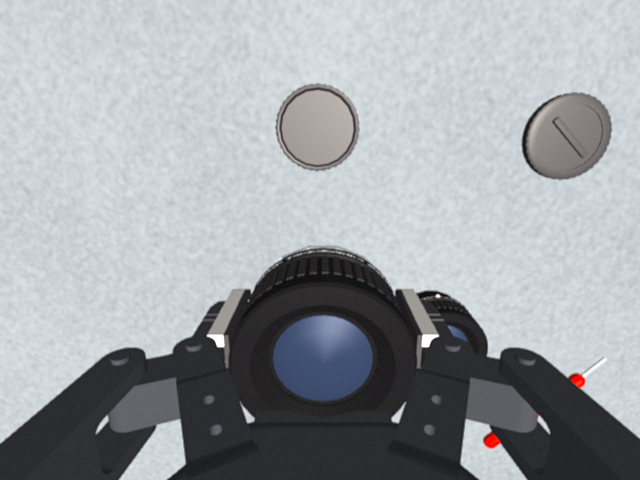

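The view shows the empty cup at (317,126) and the ridged body cap at (567,135), with the lens upright in the grip at (323,350). Its centre relative to the cap comes from the same cloud.

Run:
```python
from h import *
from scipy.optimize import least_squares
np.set_printoptions(precision=2,suppress=True)
P=np.load("P3.npy"); s=telemetry.read_state(); e=s["eef_pos"]; yaw=s["tool_rot"][2]; print(e,yaw,s["qd"])
tx=np.array([np.cos(yaw),np.sin(yaw)]); ty=np.array([np.sin(yaw),-np.cos(yaw)])
z=P[...,2]; D=P[...,:2]-e[:2]; a=D@tx; b=D@ty
m=(abs(b)<26)&(a>-10)&(a<36)&(z>130)
h,ed=np.histogram(z[m],bins=np.arange(130,200,3)); print(dict(zip(ed[:-1].tolist(),h.tolist())))
# forward silhouette: largest a per b-bin, at top rim
top=np.percentile(z[m],98); print(top)
t=m&(z>top-3); pts=[]
for lo in range(-20,20,2):
    k=t&(b>=lo)&(b<lo+2)
    if k.sum()>3: i=np.argmax(np.where(k,a,-99)); pts.append((a.flat[i],b.flat[i]))
pts=np.array(pts)
r=least_squares(lambda q:np.hypot(pts[:,0]-q[0],pts[:,1]-q[1])-30,[0,0]); print("lens off a,b",r.x,np.abs(r.fun).max())
L=e[:2]+r.x[0]*tx+r.x[1]*ty; print("lens",L,"move",np.array([445.8,-115.1])-L)
```

```text
[ 436.9  -183.55  146.52] 1.3885870988868194 [-0.01  0.   -0.    0.    0.   -0.    0.  ]
{130: 0, 133: 0, 136: 0, 139: 0, 142: 0, 145: 0, 148: 0, 151: 106, 154: 87, 157: 137, 160: 320, 163: 564, 166: 331, 169: 390, 172: 413, 175: 453, 178: 461, 181: 332, 184: 4963, 187: 6065, 190: 4941, 193: 0, 196: 0}
243.71645122413656
lens off a,b [-7.64 -0.06] 3.060529636705418
lens [ 435.45 -191.06] move [10.35 75.96]
```

Run:
```python
from h import *
from scipy.optimize import least_squares
np.set_printoptions(precision=2,suppress=True)
P=np.load("P3.npy"); e=np.array([436.5,-184.6,146.5]); yaw=1.387
tx=np.array([np.cos(yaw),np.sin(yaw)]); ty=np.array([np.sin(yaw),-np.cos(yaw)])
z=P[...,2]; D=P[...,:2]-e[:2]; a=D@tx; b=D@ty
m=(abs(b)<26)&(a>-10)&(a<40)&(z>150)&(z<196)
top=np.percentile(z[m],98); print(top)
t=m&(z>top-4); pts=[]
for lo in range(-22,22,2):
    k=t&(b>=lo)&(b<lo+2)
    if k.sum()>3: pts.append((np.percentile(a[k],98),lo+1))
pts=np.array(pts); print(pts[::3])
r=least_squares(lambda q:np.hypot(pts[:,0]-q[0],pts[:,1]-q[1])-30,[0,0]); print("off",r.x,np.abs(r.fun).max())
L=e[:2]+r.x[0]*tx+r.x[1]*ty; print("lens",L,"move",np.array([445.8,-115.1])-L)
```

```text
191.3441840088334
[[ 19.76 -21.  ]
 [ 24.57 -15.  ]
 [ 27.2   -9.  ]
 [ 28.35  -3.  ]
 [ 28.4    3.  ]
 [ 27.23   9.  ]
 [ 24.7   15.  ]
 [ 20.05  21.  ]]
off [-1.41  0.12] 0.2089853339292027
lens [ 436.36 -186.01] move [ 9.44 70.91]
```

>>> {"method": "move_arm", "body": {
  "steps": [
    [0,0,0,0.002,0.015,0,0.056],
    [0,0,0,0.003,0.025,0,0.056],
    [0,0,0,0.003,0.02,0,0.056],
    [0,0,0,0.001,0.01,0,0.056],
    [0,0,0,0,0,0,0.056]
  ]
}}

```text
clock: 14.6
eef_pos: [445.9, -112.5, 146.5]
tool_rot: [3.141, -0.001, 1.392]
force: [0.0, 0.1, -3.2]
width: 59.2
gripper_force: 65.0
```

>>> {"method": "move_arm", "body": {
  "steps": [
    [0,0,0,0,0,-0.02,0.056],
    [0,0,0,0,0,-0.03,0.056],
    [0,0,0,0,0,-0.03,0.056],
    [0,0,0,0,0,-0.025,0.056],
    [0,0,0,0,0,-0.01,0.056]
  ]
}}

```text
clock: 15.1
eef_pos: [444.2, -115.5, 29.5]
tool_rot: [-3.138, 0.001, 1.387]
force: [-0.4, -0.1, -2.7]
width: 59.1
gripper_force: 65.3
```

>>> {"method": "move_arm", "body": {
  "steps": [
    [0,0,0,0,0,0,0.056],
    [0,0,0,0,0,0,0.056],
    [0,0,0,0,0,0,0.056]
  ]
}}

```text
clock: 15.4
eef_pos: [446.3, -115.1, 32.5]
tool_rot: [3.139, 0.0, 1.387]
force: [1.1, -0.8, -3.2]
width: 58.9
gripper_force: 65.3
```

Run:
```python
from h import *
exec(open("st.py").read())
im,P=cloud(); cv2.imwrite("pics/w4.png",im)
z=P[...,2]; n=np.hypot(P[...,0]-446,P[...,1]+115)
m=(n<45)&(n>20)&(z>7)&(z<12.5); p=P[m][:,:2]; print(m.sum())
im,_=eyes.get_image("side"); x,y=map(int,px("side",[446,-115,30])); cv2.imwrite("pics/s4.png",cv2.resize(im[y-50:y+40,x-60:x+60],None,fx=5,fy=5,interpolation=2))
```

```text
15.4 [ 446.29 -115.14   32.49] [3.14 0.   1.39] [ 1.07 -0.8  -3.19] [-0.01  0.01  0.03] 65.31427145004272 58.85161880571032
1316
```

View pics/w4.png

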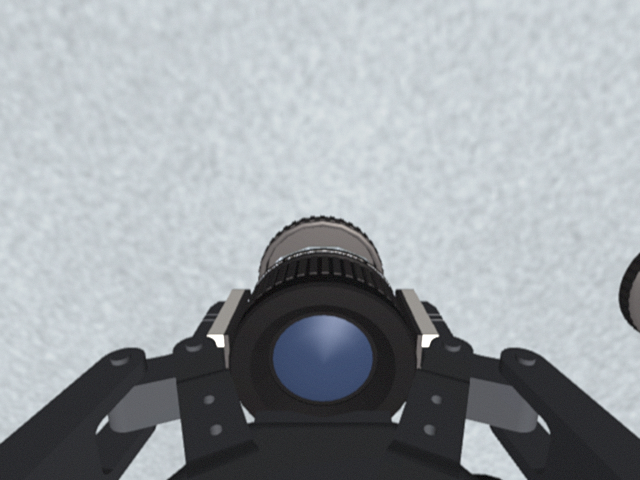

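View pics/s4.png

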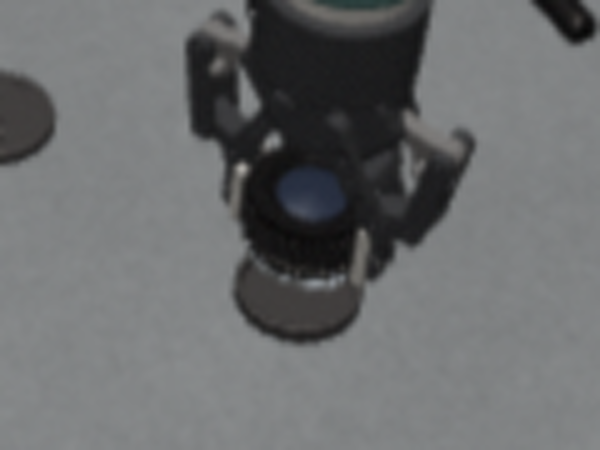

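Both views show the lens above the cup, with the cup rim centred at about x=321 under the lens at x=323. I read the settled position before lowering.

Run:
```python
from h import *
exec(open("st.py").read())
from scipy.optimize import least_squares
im,P=cloud(); e=telemetry.read_state()["eef_pos"]
z=P[...,2]; n=np.hypot(P[...,0]-446,P[...,1]+115)
yaw=1.387; tx=np.array([np.cos(yaw),np.sin(yaw)]); ty=np.array([np.sin(yaw),-np.cos(yaw)])
D=P[...,:2]-np.array([446,-115]); a=D@tx; b=D@ty
for nm,lo_,hi,r0 in (("cap",8.5,12,30.5),("lens",73,81,30)):
    t=(abs(b)<26)&(a>5)&(a<45)&(z>lo_)&(z<hi); pts=[]
    for lo in range(-22,22,2):
        k=t&(b>=lo)&(b<lo+2)
        if k.sum()>3: pts.append((np.percentile(a[k],98),lo+1))
    pts=np.array(pts); r=least_squares(lambda q:np.hypot(pts[:,0]-q[0],pts[:,1]-q[1])-r0,[0,0])
    print(nm,len(pts),np.array([446,-115])+r.x[0]*tx+r.x[1]*ty,r.x,np.abs(r.fun).max(),e)
```

```text
15.5 [ 446.16 -115.04   32.44] [ 3.14 -0.    1.39] [ 0.61 -0.05 -2.3 ] [-0.02  0.01 -0.02] 65.31409978866577 59.16753987030146
cap 22 [ 445.74 -115.  ] [-0.05 -0.26] 0.5838523993899578 [ 446.07 -115.01   32.31]
lens 22 [ 446.05 -116.36] [-1.33  0.3 ] 0.28454797133915477 [ 446.07 -115.01   32.31]
```

>>> {"method": "move_arm", "body": {
  "steps": [
    [0,0,0,-0.0003,0.0013,0,0.056],
    [0,0,0,0,0,-0.006,0.056],
    [0,0,0,0,0,-0.006,0.056],
    [0,0,0,0,0,-0.003,0.056],
    [0,0,0,0,0,0,0.056]
  ]
}}

```text
clock: 16.05
eef_pos: [444.9, -113.4, 16.3]
tool_rot: [-3.141, -0.0, 1.388]
force: [-0.4, -1.2, -3.0]
width: 58.9
gripper_force: 65.3
```

>>> {"method": "move_arm", "body": {
  "steps": [
    [0,0,0,0,0,-0.003,0.056],
    [0,0,0,0,0,-0.003,0.056],
    [0,0,0,0,0,0,0.056]
  ]
}}

```text
clock: 16.35
eef_pos: [445.0, -113.4, 10.5]
tool_rot: [-3.141, -0.0, 1.388]
force: [-0.2, 0.8, -3.5]
width: 58.9
gripper_force: 65.3
```

>>> {"method": "move_arm", "body": {
  "steps": [
    [0,0,0,0,0,-0.002,0.056],
    [0,0,0,0,0,0,0.056]
  ]
}}

```text
clock: 16.55
eef_pos: [445.1, -113.5, 8.5]
tool_rot: [3.141, 0.0, 1.388]
force: [-0.6, 0.3, -2.5]
width: 58.8
gripper_force: 65.3
```

>>> {"method": "move_arm", "body": {
  "steps": [
    [0,0,0,0,0,-0.001,0.056],
    [0,0,0,0,0,0,0.056]
  ]
}}

```text
clock: 16.75
eef_pos: [445.1, -113.4, 7.4]
tool_rot: [-3.142, -0.0, 1.388]
force: [-0.2, -0.0, -2.5]
width: 59.3
gripper_force: 65.3
```

>>> {"method": "move_arm", "body": {
  "steps": [
    [0,0,0,0,0,-0.001,0.056],
    [0,0,0,0,0,0,0.056]
  ]
}}

```text
clock: 16.95
eef_pos: [445.1, -113.5, 6.4]
tool_rot: [-3.142, -0.0, 1.388]
force: [-0.3, -0.8, -3.5]
width: 59.1
gripper_force: 65.3
```

>>> {"method": "move_arm", "body": {
  "steps": [
    [0,0,0,0,0,-0.0005,0.056],
    [0,0,0,0,0,0,0.056]
  ]
}}

```text
clock: 17.15
eef_pos: [445.1, -113.5, 6.1]
tool_rot: [3.141, 0.0, 1.388]
force: [-0.3, 0.8, 0.8]
width: 58.9
gripper_force: 65.7
```

>>> {"method": "move_arm", "body": {
  "steps": [
    [0,0,0,0,0,-0.0005,0.056],
    [0,0,0,0,0,0,0.056]
  ]
}}

```text
clock: 17.35
eef_pos: [445.1, -113.4, 6.1]
tool_rot: [3.141, 0.0, 1.388]
force: [-1.5, 0.1, 7.7]
width: 58.8
gripper_force: 66.4
```

The lens seated at the predicted height. I'll ease off and open.

>>> {"method": "move_arm", "body": {
  "steps": [
    [0,0,0,0,0,0.0005,0.056],
    [0,0,0,0,0,0,0.0595],
    [0,0,0,0,0,0,0.061],
    [0,0,0,0,0,0,0.064],
    [0,0,0,0,0,0,0.068]
  ]
}}

```text
clock: 17.85
eef_pos: [445.2, -113.5, 5.9]
tool_rot: [3.141, -0.0, 1.388]
force: [-0.3, 0.0, 0.0]
width: 68.1
gripper_force: 0.0
```

>>> {"method": "move_arm", "body": {
  "steps": [
    [0,0,0,0,0,0,0.0854],
    [0,0,0,0,0,0,0.0854],
    [0,0,0,0,0,0,0.0854],
    [0,0,0,0,0,0,0.0854]
  ]
}}

```text
clock: 18.25
eef_pos: [445.1, -113.5, 5.9]
tool_rot: [3.142, -0.0, 1.388]
force: [0.2, 0.5, -0.1]
width: 85.4
gripper_force: 0.0
```

>>> {"method": "move_arm", "body": {
  "steps": [
    [0,0,0,0,0,0.01,0.0854],
    [0,0,0,0,0,0.03,0.0854],
    [0,0,0,0,0,0.04,0.0854],
    [0,0,0,0,0,0.04,0.0854],
    [0,0,0,0,0,0.03,0.0854]
  ]
}}

```text
clock: 18.75
eef_pos: [445.2, -113.4, 158.8]
tool_rot: [3.14, -0.0, 1.388]
force: [1.6, -0.5, -0.6]
width: 85.2
gripper_force: 0.0
```

>>> {"method": "move_arm", "body": {
  "steps": [
    [0,0,0,0,0,0,0.0854],
    [0,0,0,0,0,0,0.0854],
    [0,0,0,0,0,0,0.0854]
  ]
}}

```text
clock: 19.05
eef_pos: [444.2, -113.6, 155.4]
tool_rot: [-3.14, 0.0, 1.388]
force: [-0.1, -0.4, 0.1]
width: 85.4
gripper_force: 0.0
```

Run:
```python
from h import *
exec(open("st.py").read())
im,P=cloud(); cv2.imwrite("pics/w5.png",im)
z=P[...,2]; n=np.hypot(P[...,0]-446,P[...,1]+115)
m=(n<45)&(z>45)&(z<56); print(cv2.minEnclosingCircle(P[m][:,:2].astype(np.float32)),np.percentile(z[m],[50,95,99]))
```

```text
19.05 [ 444.22 -113.61  155.41] [-3.14  0.    1.39] [-0.06 -0.38  0.14] [0.03 0.01 0.01] 0.0 85.35948723211365
((445.25421142578125, -114.86782836914062), 30.210451126098633) [48.88 50.96 51.39]
```

View pics/w5.png

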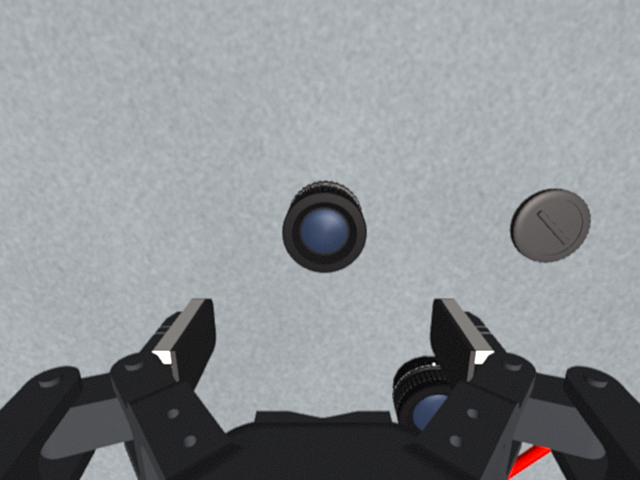

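The lens stands upright in the cap at (325,230). Its top measures about 50 mm, as expected when fully home, and the bystanders in view are untouched.

```bash
python3 -c "
from cell import ctrl; print(ctrl.finish_job())"
```

```text
the job is handed in; nothing more can be done
None
```

The lens is off the camera and standing upright, fully home in its rear cap; the gripper is clear, and I handed the job in at about 19 s of the 61 s allowed.

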